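# Feed two crucible carriers down the gravity rail to the sprung stop gate

## Robot

A 7-joint arm with a two-finger parallel gripper is mounted at the origin on a cart in front of the work surface, level with it; the furniture and walls round the work are solid. World frame = base frame: x ahead of the robot, y to its left, z up, the work surface at z = 0. Lengths are in m, angles in rad, forces in N, time in s.
With the tool pointing down it reaches from about 0.4 to 0.875 m from the base axis. Payload 19.3 kg.
Tool frame: the origin (TCP) lies on the centre line of the jaws, within the pads' length; the fingertips stand 14 mm ahead of it and the grasp point (between the pads) lies 5 mm behind it (bot.tip_extent is the distance from the TCP to the fingertips, in m); z points along the fingers, y is the line along which they close (so a half turn about z gives the same grasp; the last joint's range is limited). The gripper opens to 85 mm and grips with 20 to 120 N. Pads are 22 mm wide; open, the fingers measure 114 mm over their backs; the gripper's body (76 mm by 85 mm) begins 54 mm behind the grasp point. The pads swing forward as they close: fully open they stand 13 mm farther back than shut.
Start: joints at [-1.277, 0.521, -0.036, 1.599, 0.021, 1.021, -0.113], TCP at [0.222, 0.584, 0.245] pointing down, gripper open.
Joint ranges: [-2.91, 2.91], [-0.3, 2.13], [-1.5, 1.42], [0.17, 2.43], [-1.26, 4.41], [0.16, 1.93], [-2.52, 2.52]. Speed limits (rad/s): [1.89, 1.89, 2.39, 2.39, 3.01, 3.01, 3.01].

## Interface

Orientations are given as [roll, pitch, yaw] about the fixed x, y, z axes, in that order (R = Rz(yaw) Ry(pitch) Rx(roll)).
In Python, from workcell import monitor, grab_frame, camera_model, bot gives the robot as it stands.
- The arm moves only by the tool move_arm, never from a script. Its argument "moves" is a list of rows, each a list of 4 numbers: the shift along the world's x, y, z in mm, then the turn about the world's z in rad. A call has 1 to 12 rows; each row is the pose to reach, as a shift and turn from the pose commanded when the call began; what a row does not reach only later rows make up. A row lasts 1/8 s, in which the tool goes at most 62.5 mm and 10.7 degrees, less where a joint would pass 70% of its speed; a pose out of reach is approached as far as the arm can. A call with a gripper value outside its range is refused whole. "gripper" is the opening, from 0 (shut) to 1 (fully open), set as the call begins (left out, the last holds). The fingers move at their own pace and stop on an object; "newtons" is the grip in N (left out, the last holds). Time passes only in rows, so rows that repeat a pose let the fingers close. It gives the time, the measured TCP pose, the force, the opening and the grip force at its end, in the units of the state.
- monitor.observe(): the state, without advancing time (a new reading comes with each control period).
- grab_frame(name): name is "scene" or "top" or "wrist"; returns the picture (384x512x3 uint8, blue, green, red); there is no depth.
- camera_model(name): a dict with "vfov" (degrees; the focal length in pixels is half the picture's height over the tangent of half this angle, whatever the lens; pixels are square), "cx", "cy" (the principal point, pixels), "k1" (the pictures are not rectified: a ray, as slopes to the right and down, at radius r is drawn at 1 + k1 r^2 times it, then the intrinsics apply), "R" (3x3) and "t" (3): a world point X has camera coordinates R X + t; the wrist camera has in their place "T_tool_cam" (4x4, takes a point from camera to tool coordinates, whose origin is the TCP and whose axes are the flange's). Camera axes: x right, y down, z forward; pixel columns grow to the right and rows downward; lengths in m; the calibration is good to about 2 mm. A picture is of the moment at which its call begins: read the wrist's pose just before it. camera_model takes no time and is no camera call.
- bot.job_done(): hands the job in; it is judged then, once.
The state is a dict: "clock": time; "qpos": joint angles; "qd": joint speeds; "joint_efforts": joint torques, N m; "position": TCP position; "tool_rot": TCP orientation; "force": force on the tool from outside, world axes, zero at the start; "moment": the same for the moment, N m; "grip_width": finger opening in m; "finger_force": force on a finger pad.
Only numpy, scipy, OpenCV 4.12 (cv2) and the standard library are available. Lean on these libraries where they do the work, as an engineer would, in place of code of your own. Each camera call takes 0.05 s, during which the arm holds its last target. There are 200 camera calls.

## Task

Press the sprung stop gate at the low end of the feed rail down across the rail until its catch clicks over and holds it. Then hang the long crucible carrier (three crucibles) by its rollers on the high end of the rail and let go so that it rolls down by itself and comes to rest against the gate; only then hang the short carrier (one crucible) on the high end and let it roll down behind the long one until they touch. Keep the carriers upright and do not disturb the other things on the bench.

Things in the scene. Friction and masses are not known exactly. Their poses are not given: they have to be found in the camera images.
- feed_stand: Gravity feed stand, fixed; its place and turn vary. Base plate 126 x 430 mm (x -56 to +70), top 11 mm above the bench; origin under its centre, z up, y along the rail to the high end, x away from the robot. Two 12 mm rods at x = +60 mm, y = -182 and +150 mm, 178 and 171 mm high, hold the rail from behind and below; the rail's -x side is free but for the catch bracket at the low end.
- rail: Sloped round rail, 12 mm thick, 400 mm long. Origin: middle of its axis, 150 mm above the bench over the stand's origin; y uphill along the axis (0.10 rad slope), z square to it upwards, x as the stand's. Ends at y -200 and +200 mm, 19 mm collar at y 186 to 194. A carrier is brought in sideways, from the -x side towards +x, rollers passing over the rail and tray below it, then lowered.
- rail_load (a point): Point on the rail's axis at y = +115 mm of the rail: a good middle for a carrier hung at the high end (that is, anywhere with its middle above y = 50 mm and its rollers below the collar). Let go here it rolls down at a steady 0.03 to 0.08 m/s.
- rail_stop (a point): Point on the rail's axis at y = -157 mm of the rail, under the uphill face of the gate bar when that is down. A stopped long carrier has its middle 70 mm uphill of it (y about -87 mm), the short one then stops touching it, its middle at y about +17 mm.
- gate (a joint): Sprung stop gate, rad: 0 = standing up, 43 degrees above level, as its torsion spring holds it; grows as pressed down; 0.745 = level across the rail, held by the catch; 0.80 = lower stop, to which it must be pressed so that the catch clicks over. Torque 0.15 N m at 0, 0.3 at the bottom, the catch adds about 0.15 near the end (8 N at 55 mm from the pivot).
- gate_pivot (a point): Gate pivot, fixed: stand x = +60, y = -160, z = 164 mm; its axis runs along the stand's y. The gate is a flat bar 18 mm high, 6 mm thick, that points up and to -x, level to -x when down, its end 119 mm from the pivot. Closed fingers moved straight down 55 mm to -x of the pivot slide along the plate and bring the bar fully down.
- gate_plate (a point): Middle of the top of the polished, slippery thumb plate on the gate bar, moving with it: 75 mm from the pivot along the bar, 13 mm above the bar's centre line. The plate is 20 mm wide (y) and runs from 40 to 110 mm from the pivot.
- catch (a joint): The catch, a sprung hook at the bar's far end in front of the rail (stand x -44 to -78 mm, z up to 193 mm), rad: 0 = home (over the bar's end when the gate is down), up to about 0.25 as the bar pushes past its bevel. It is not handled.
- carrier_long: The long crucible carrier: steel tray 58 x 126 mm with three crucibles in a row fixed in it, standing upright on the bench. Origin: middle of the underside; z up, y lengthwise (134 mm over the rubber end buffers), x across. Two straps (x -29 to -26 mm, y +-45 mm) rise from its -x edge to a flange at z 94 to 98 mm (x -29 to +9): a C open at +x.
- carrier_long_line (a point): Point of the long carrier on its z axis, 66 mm up, that lies on the rail's axis when hung. Around it the C is free from z = 35 mm (crucible rims) to 69 mm (lowest points of the roller lobes). Two grooved white rollers, 22 mm across, 36 mm wide, axles at z 80 mm, y +-45 mm, ride on top of the rail and turn freely. Straps must come on the rail's -x side.
- carrier_long_grip (a point): Grip point of the long carrier on its z axis, 118 mm up, in the black grip block: 10 mm thick (x), 40 mm wide (y), z 98 to 128 mm, standing on the flange (fingertips no lower than 98 mm). Whole carrier about 0.38 kg, its weight centre low, near x = y = 0.
- carrier_short: The short crucible carrier: steel tray 58 x 66 mm with one crucible fixed in it, standing upright on the bench. Origin: middle of the underside; z up, y lengthwise (74 mm over the rubber end buffers), x across. Two straps (x -29 to -26 mm, y +-20 mm) rise from its -x edge to a flange at z 94 to 98 mm (x -29 to +9): a C open at +x.
- carrier_short_line (a point): Point of the short carrier on its z axis, 66 mm up, that lies on the rail's axis when hung. Around it the C is free from z = 35 mm (crucible rims) to 69 mm (lowest points of the roller lobes). Two grooved white rollers, 22 mm across, 36 mm wide, axles at z 80 mm, y +-20 mm, ride on top of the rail and turn freely. Straps must come on the rail's -x side.
- carrier_short_grip (a point): Grip point of the short carrier on its z axis, 118 mm up, in the black grip block: 10 mm thick (x), 40 mm wide (y), z 98 to 128 mm, standing on the flange (fingertips no lower than 98 mm). Whole carrier about 0.23 kg, its weight centre low, near x = y = 0.
- flask: Conical flask, 50 mm across, 76 mm high, bystander behind the rail; origin under its centre.
- cylinder: Measuring cylinder on a hexagonal foot, 52 mm across, 164 mm high, bystander behind the rail; origin under its centre.
- beaker_50: Small beaker, 45 mm across, 58 mm high, bystander between the carriers; origin under its centre.
- petri_dish: Petri dish, 64 mm across, 15 mm high, bystander; origin under its centre.
- cal_weight: Steel calibration weight with a knob, 30 mm across, 48 mm high, bystander; origin under its centre.

How it is judged:
On the way, in this order (a step that is already met when the one before it is completed fails the run):
1. the gate is down across the rail, held by its catch, and nothing touches the fingers (value of joint gate above 0.71 rad and value of joint catch below 0.08 rad and contact force between the fingers and anything else below 0.3 N), for 0.2 s.
2. the long carrier hangs on the upper part of the rail, let go (x of carrier_long_line in the frame of rail between -0.006 and 0.006 m and z of carrier_long_line in the frame of rail between -0.006 and 0.006 m and y of carrier_long_line in the frame of rail above 0.05 m and contact force between the fingers and carrier_long below 0.1 N), for 0.04 s.
3. the long carrier has rolled down and rests at the gate (x of carrier_long_line in the frame of rail between -0.006 and 0.006 m and z of carrier_long_line in the frame of rail between -0.006 and 0.006 m and y of carrier_long_line in the frame of rail between -0.098 and -0.077 m and linear speed of carrier_long below 0.02 m/s and angle between carrier_long's own z axis and vertical below 0.22 rad and contact force between the fingers and carrier_long below 0.1 N), for 0.2 s.
4. the short carrier hangs on the upper part of the rail, let go (x of carrier_short_line in the frame of rail between -0.006 and 0.006 m and z of carrier_short_line in the frame of rail between -0.006 and 0.006 m and y of carrier_short_line in the frame of rail above 0.05 m and contact force between the fingers and carrier_short below 0.1 N), for 0.04 s.
At the end, for the whole second after the job is handed in: Gate level and caught (joint above 0.71, catch below 0.08 rad). Both carriers hang on the rail (line sites within 6 mm of its axis, tilt under 0.22 rad), let go, under 0.02 m/s; line sites along the rail: long -98 to -77 mm (at the gate), short +6 to +32 mm (touching it) (all of step 3 and value of joint gate above 0.71 rad and value of joint catch below 0.08 rad and x of carrier_short_line in the frame of rail between -0.006 and 0.006 m and z of carrier_short_line in the frame of rail between -0.006 and 0.006 m and y of carrier_short_line in the frame of rail between 0.006 and 0.032 m and linear speed of carrier_short below 0.02 m/s and angle between carrier_short's own z axis and vertical below 0.22 rad and contact force between the fingers and carrier_short below 0.1 N).
It fails at once if a carrier is tipped by more than about 40 degrees (angle between any of carrier_long, carrier_short's own z axis and vertical above 0.7 rad).
It fails at once if a bystander is moved by more than 30 mm (distance of any of flask, cylinder, beaker_50, petri_dish, cal_weight from where it was at the start of the episode above 0.03 m).
It also fails if it takes over 70 s, if anything falls off the work surface, if the arm or the gripper's body presses on something with over 40 N, if the wrist force passes 120 N, or if a joint passes its speed limit or range.

## Working session

There is one attempt and no reset: what is moved stays moved. The work goes in short steps, Python scripts to look and compute and a tool call to move; the robot and the scene stay as the last step left them, time stands still between calls to the robot, and variables do not carry over. Pictures are saved under pics/ and viewed, at most 10 in all, crops included, and the job is handed in when it is done.

Besides the shell and the picture viewer there is one more tool, called after "Emit:" as name(argument=value, ...) on one line, values as JSON. move_arm: Moves the arm, as the interface text tells. Its arguments: {"type":"object","properties":{"moves":{"type":"array","items":{"type":"array","items":{"type":"number"}}},"gripper":{"type":"number"},"newtons":{"type":"number"}},"required":["moves"]}

```bash
ls; mkdir -p pics; cat > h.py <<'E'
import numpy as np, cv2
from scipy.spatial.transform import Rotation as Rn
from workcell import monitor, grab_frame, camera_model, bot
def cam(name, st=None):
    m=camera_model(name); f=192/np.tan(np.radians(m['vfov']/2))
    K=np.array([[f,0,m['cx']],[0,f,m['cy']],[0,0,1]])
    if 'R' in m: R,t=np.array(m['R']),np.array(m['t'])
    else:
        T=np.eye(4); T[:3,:3]=Rn.from_euler('xyz',st['tool_rot']).as_matrix(); T[:3,3]=st['position']
        W=np.linalg.inv(T@np.array(m['T_tool_cam'])); R,t=W[:3,:3],W[:3,3]
    return K,np.array([m['k1'],0,0,0,0.]),R,t
def ray(c,uv):
    K,d,R,t=c
    p=cv2.undistortPoints(np.array(uv,float).reshape(-1,1,2),K,d).reshape(-1,2)
    return -R.T@t,(R.T@np.c_[p,np.ones(len(p))].T).T
def plane(c,uv,z):
    o,d=ray(c,uv); return o+d*((z-o[2])/d[:,2])[:,None]
def proj(c,X):
    K,d,R,t=c
    return cv2.projectPoints(np.array(X,float).reshape(-1,3),cv2.Rodrigues(R)[0],t,K,d)[0].reshape(-1,2)
def tri(c1,u1,c2,u2):
    o1,d1=ray(c1,u1);o2,d2=ray(c2,u2);out=[]
    for a,b in zip(d1,d2):
        s=np.linalg.lstsq(np.c_[a,-b],o2-o1,rcond=None)[0]
        p,q=o1+a*s[0],o2+b*s[1]; out.append([*((p+q)/2),np.linalg.norm(p-q)])
    return np.array(out)
E
python3 - <<'E'
from h import *
s=monitor.observe(); print({k:np.round(v,3) for k,v in s.items()}, bot.tip_extent)
for n in('scene','top','wrist'):
    m=camera_model(n); print(n,{k:np.round(v,3).tolist() for k,v in m.items()})
    im=grab_frame(n); cv2.imwrite(f'pics/{n}0.png',im)
a=cv2.imread('pics/top0.png');cv2.imwrite('pics/top0b.png',cv2.resize(a,(800,600),interpolation=cv2.INTER_CUBIC))
a=cv2.imread('pics/scene0.png');cv2.imwrite('pics/scene0b.png',cv2.resize(a,(800,600),interpolation=cv2.INTER_CUBIC))
E
```

```text
pics
{'clock': np.float64(0.0), 'qpos': array([-1.277,  0.522, -0.036,  1.6  ,  0.021,  1.021, -0.113]), 'qd': array([-0.001,  0.001, -0.001,  0.   , -0.001, -0.001, -0.   ]), 'joint_efforts': array([-1.0000e-03, -9.2710e+01,  1.9790e+00, -3.6994e+01,  1.8000e-02,
        8.0000e-03, -0.0000e+00]), 'position': array([0.222, 0.584, 0.245]), 'tool_rot': array([-3.141,  0.   ,  2.778]), 'force': array([-0.516,  0.727, -0.444]), 'moment': array([0.001, 0.026, 0.031]), 'finger_force': np.float64(0.0), 'grip_width': np.float64(0.085)} 0.014
scene {'vfov': 48.157, 'cx': 252.185, 'cy': 194.269, 'k1': -0.137, 'R': [[-0.883, -0.47, 0.01], [-0.25, 0.451, -0.857], [0.398, -0.759, -0.516]], 't': [0.51, 0.192, 1.27]}
top {'vfov': 54.882, 'cx': 256.425, 'cy': 191.601, 'k1': -0.061, 'R': [[-0.011, -1.0, 0.021], [-0.985, 0.007, -0.172], [0.172, -0.023, -0.985]], 't': [0.134, 0.528, 1.115]}
wrist {'vfov': 62.667, 'cx': 257.228, 'cy': 194.159, 'k1': -0.051, 'T_tool_cam': [[0.0, -0.956, -0.292, 0.074], [1.0, 0.0, 0.001, 0.0], [-0.001, -0.292, 0.956, -0.128], [0.0, 0.0, 0.0, 1.0]]}
```

View pics/top0b.png

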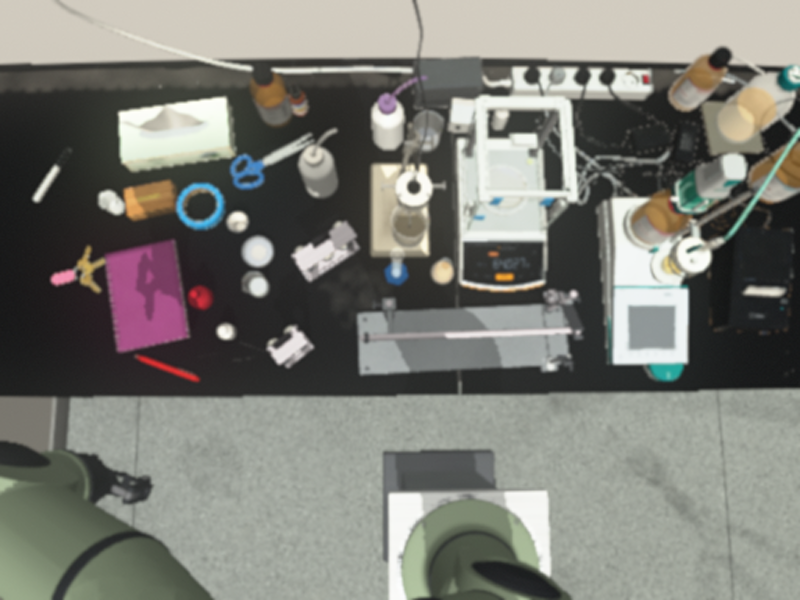

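View pics/scene0b.png

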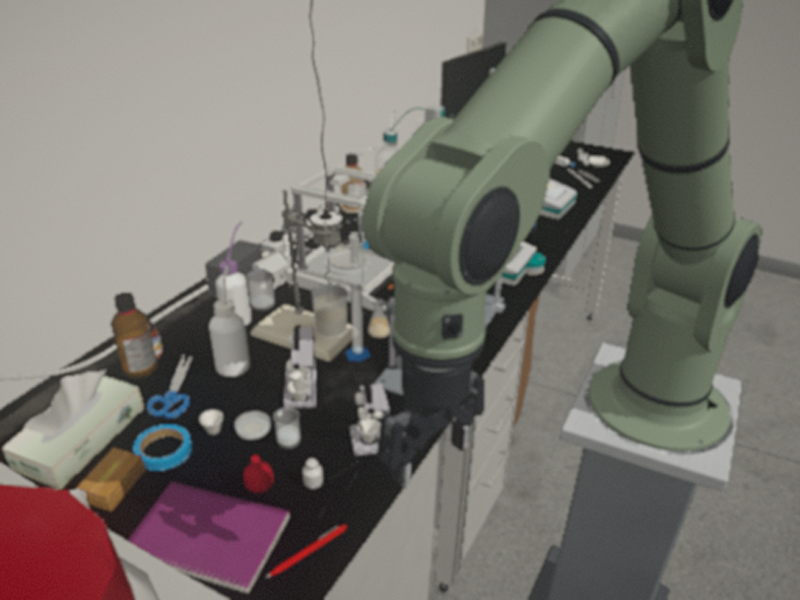

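The top view shows the feed stand at about (358–580, 300–375). Its high end is on the left, with the collar near (365,338), and the gate, pivot and catch are at the right, around (565,298)–(575,335). The long carrier is near (325,250), turned, and the short one is near (290,345). In the scene view the arm hides the stand.

```bash
python3 - <<'E'
from h import *
c=cam('top'); k=512/800
for n,uv,z in [('baseTL',(358,312),.011),('baseTR',(566,302),.011),('baseBR',(572,368),.011),('baseBL',(358,375),.011),('railhi',(365,338),.17),('raillo',(570,331),.13),('long',(325,250),.12),('short',(290,345),.12),('pivot',(560,298),.164)]:
    print(n,plane(c,[np.array(uv)*k],z).round(3))
a=cv2.imread('pics/top0.png')[120:250,150:390]
cv2.imwrite('pics/topc.png',cv2.resize(a,None,fx=3.3,fy=3.3,interpolation=cv2.INTER_CUBIC))
E
```

```text
baseTL [[0.509 0.217 0.011]]
baseTR [[ 0.527 -0.216  0.011]]
baseBR [[ 0.39  -0.221  0.011]]
baseBL [[0.381 0.217 0.011]]
railhi [[0.439 0.196 0.17 ]]
raillo [[ 0.452 -0.183  0.13 ]]
long [[0.612 0.274 0.12 ]]
short [[0.432 0.337 0.12 ]]
pivot [[ 0.509 -0.157  0.164]]
```

View pics/topc.png

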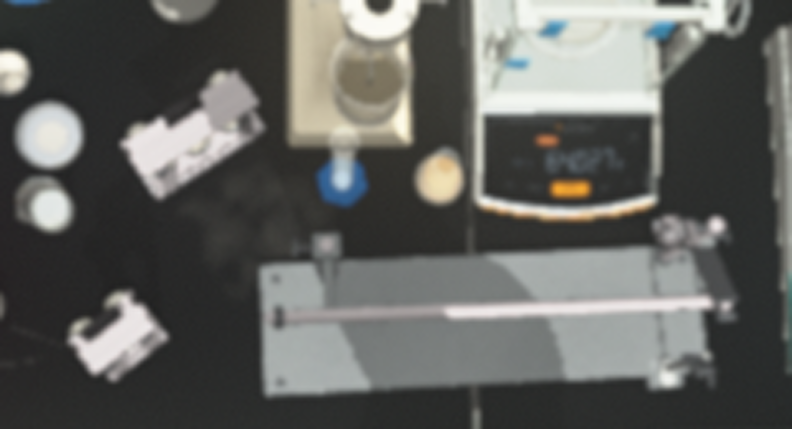

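The crop shows each carrier's rollers protruding to the upper left: (75,330)/(122,297) on the short one, (135,130)/(225,80) on the long one. Carrier +x is therefore up-left, with both turned about 30° from the stand. Next I'll move above the carriers for wrist views.

Emit:
move_arm(moves=[[0,0,60,0],[40,-40,120,-0.18],[80,-80,180,-0.36],[120,-130,200,-0.54],[170,-180,200,-0.72],[210,-220,200,-0.9],[240,-250,200,-1.08],[240,-250,200,-1.17],[240,-250,200,-1.17],[240,-250,200,-1.17]], gripper=1)

```text
clock: 1.4
position: [0.4617, 0.3349, 0.4451]
tool_rot: [-3.141, -0.0, 1.611]
force: [0.4, 0.4, 0.2]
grip_width: 0.0853
finger_force: 0.0
```

```bash
python3 - <<'E'
from h import *
import pickle
s=monitor.observe(); im=grab_frame('wrist'); t=grab_frame('scene'); print(s['position'],s['tool_rot'],s['clock'])
cv2.imwrite('pics/w1.png',im); pickle.dump(s,open('w1.pkl','wb')); cv2.imwrite('pics/s1.png',t)
cv2.imwrite('pics/w1b.png',cv2.resize(im,(800,600),interpolation=cv2.INTER_CUBIC))
E
```

```text
[0.46171027 0.3349447  0.44507331] [-3.14103314e+00 -9.25925330e-05  1.61052966e+00] 1.4
```

View pics/w1b.png

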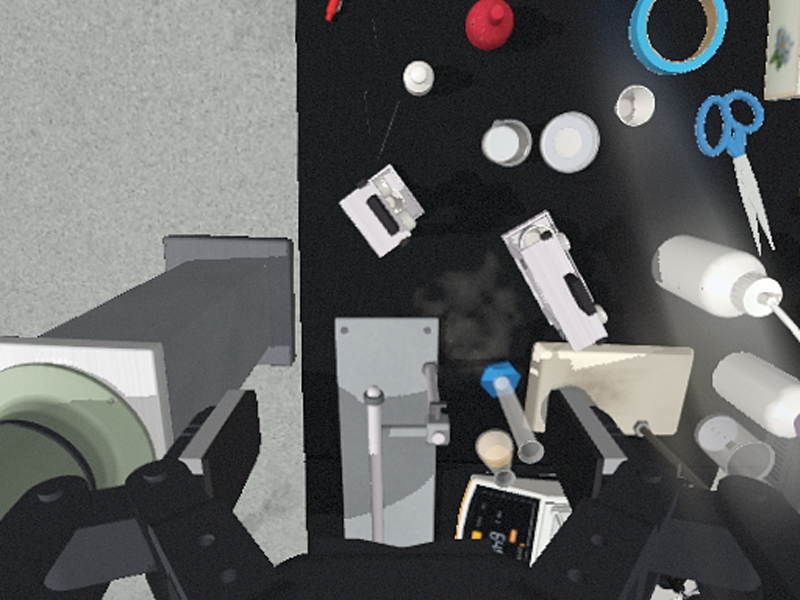

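Wrist view 1 shows the black grip blocks at about (382,212) for the short carrier and (580,293) for the long one. The plate's far corners are at (335,318) and (439,318), the rail's high end and collar at (373,393), and the uphill rod clamp at (437,430). I'll take more views along the way to the gate.

Emit:
move_arm(moves=[[50,-20,0,0],[100,-40,0,0],[100,-40,0,0],[100,-40,0,0]])

```text
clock: 2.0
position: [0.5619, 0.2949, 0.4449]
tool_rot: [-3.141, -0.0, 1.609]
force: [-0.4, 0.4, 0.7]
grip_width: 0.0855
finger_force: 0.0
```

```bash
cat > snap.py <<'E'
from h import *
import pickle,sys
n=sys.argv[1]; s=monitor.observe(); im=grab_frame('wrist'); print(s['position'].round(4),s['tool_rot'].round(4),s['clock'])
cv2.imwrite(f'pics/{n}.png',im); pickle.dump(s,open(n+'.pkl','wb'))
E
python3 snap.py w2
```

```text
[0.5619 0.2949 0.4449] [-3.1409e+00 -1.0000e-04  1.6091e+00] 2.0
```

Emit:
move_arm(moves=[[-50,-60,0,0],[-100,-120,0,0],[-110,-180,0,0],[-110,-200,0,0],[-110,-200,0,0],[-110,-200,0,0]], gripper=0)

```text
clock: 2.8
position: [0.452, 0.0953, 0.4456]
tool_rot: [3.141, -0.001, 1.61]
force: [0.3, 0.3, 0.2]
grip_width: -0.0001
finger_force: 0.0
```

```bash
python3 snap.py w3
```

```text
[0.452  0.0953 0.4456] [ 3.1410e+00 -1.0000e-03  1.6099e+00] 2.8
```

Emit:
move_arm(moves=[[30,-60,-20,0],[40,-100,-30,0],[40,-100,-30,0],[40,-100,-30,0]])

```text
clock: 3.35
position: [0.4926, -0.0046, 0.415]
tool_rot: [-3.141, 0.0, 1.609]
force: [-0.3, 0.2, -0.4]
grip_width: -0.0002
finger_force: 0.0
```

```bash
python3 snap.py w4; python3 - <<'E'
import cv2,numpy as np
I=lambda n:cv2.imread(f'pics/{n}.png')
z=lambda a:cv2.resize(a,(400,300),interpolation=cv2.INTER_CUBIC)
a,b=I('w1'),I('w2')
# crops 128x96 from w1 for short and long (scale 3.125)
import pickle
r=[z(a[86:182,190:318]),z(a[116:212,300:428])]
cv2.imwrite('pics/A.png',np.vstack([np.hstack(r),np.hstack([z(b),z(I('w3'))])]))
E
```

```text
[ 0.4926 -0.0046  0.415 ] [-3.1409e+00  1.0000e-04  1.6093e+00] 3.35
```

View pics/A.png

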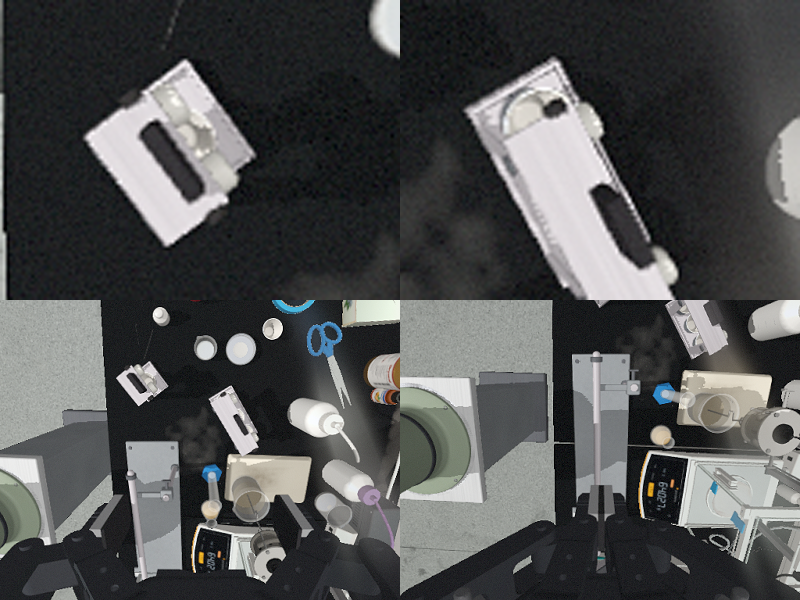

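The grip blocks are clear, with the straps on the lower-left edge of each flange: short block in w1 at about (247,139), long block at about (371,188). Now I'll get zooms for exact points.

```bash
python3 - <<'E'
import cv2,numpy as np
I=lambda n:cv2.imread(f'pics/{n}.png')
def z(n,u,v,w=80,h=90):  # crop centred, scale 266/80=3.325, 300/90=3.33
    a=I(n); u0,v0=u-w//2,v-h//2
    a=a[max(v0,0):v0+h,max(u0,0):u0+w]; return cv2.resize(a,(266,300),interpolation=cv2.INTER_CUBIC)
r1=[z('w2',182,106),z('w2',302,152),z('w1',250,230)]
# plate/rail in w3, and w4 whole, top gate
w4=cv2.resize(I('w4'),(400,300),interpolation=cv2.INTER_CUBIC)
t=cv2.resize(I('top0')[175:250,340:440],(398,300),interpolation=cv2.INTER_CUBIC)
cv2.imwrite('pics/B.png',np.vstack([np.hstack(r1),np.hstack([w4,t])]))
E
```

```text
(no output)
```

View pics/B.png

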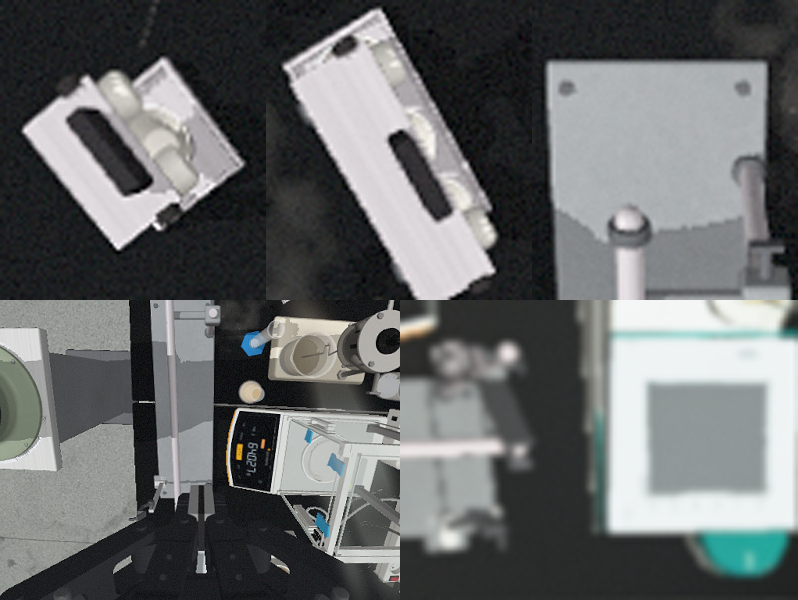

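The zooms give clean pixel positions: blocks in w2 at about (174,106) short and (308,159) long; plate corners in w1 at (214.8,203.3) and (281,203.6), collar at (239.5,254). The gate region is hidden behind the fingers in w4, at about (205,230) to (250,250). I'll measure now.

```bash
cat > meas.py <<'E'
from h import *
import pickle
im={n:cv2.imread(f'pics/{n}.png') for n in('w1','w2','w3','w4')}
C={n:cam('wrist',pickle.load(open(n+'.pkl','rb'))) for n in im}
def block(n,uv):
    g=cv2.cvtColor(im[n],cv2.COLOR_BGR2GRAY); m=(g<95).astype(np.uint8)
    m[:, :]=m; _,L=cv2.connectedComponents(m,connectivity=4); k=L==L[uv[1],uv[0]]
    p=np.argwhere(k)[:,::-1].astype(np.float32); r=cv2.minAreaRect(p); return p.mean(0),len(p),cv2.boxPoints(r),r
for nm,s in {'short':{'w1':(245,137),'w2':(175,106)},'long':{'w1':(371,187),'w2':(308,159)}}.items():
    b={n:block(n,q) for n,q in s.items()}
    for n in b: print(nm,n,b[n][0].round(1),b[n][1],np.round(b[n][3][1],1))
    print(tri(C['w1'],[b['w1'][0]],C['w2'],[b['w2'][0]]).round(4))
    for n in b:
        q=plane(C[n],b[n][2],.122)[:,:2]; e=[q[1]-q[0],q[2]-q[1]]; L=max(e,key=np.linalg.norm)
        print(n,'len',np.linalg.norm(e,axis=1).round(4),'mid',q.mean(0).round(4),'dir y deg',np.degrees(np.arctan2(L[1],L[0])).round(1))
# rail: brightest ridge row by row near a guessed line
def rail(n,u0,v0,u1,v1):
    g=cv2.GaussianBlur(cv2.cvtColor(im[n],cv2.COLOR_BGR2GRAY),(1,5),0).astype(float); P=[]
    for v in range(v0,v1):
        u=u0+(u1-u0)*(v-v0)/(v1-v0); a=np.arange(int(u)-9,int(u)+10); w=g[v,a]; w=np.clip(w-(w.min()+.6*(w.max()-w.min())),0,None); P.append(((w*a).sum()/w.sum(),v))
    P=np.array(P)
    f=np.polyfit(P[:,1],P[:,0],1); 
    for _ in range(3):
        e=abs(P[:,0]-np.polyval(f,P[:,1])); k=e<1.; f=np.polyfit(P[k,1],P[k,0],1)
    print(n,'rail px u=',f.round(3),k.sum(),len(k)); v=np.linspace(v0,v1,8); return np.c_[np.polyval(f,v),v]
R={'w1':rail('w1',239,262,241,340),'w2':rail('w2',168,225,171,350),'w3':rail('w3',251,80,255,220),'w4':rail('w4',213,10,225,240)}
def nrm(n):
    o,d=ray(C[n],R[n]); return o,np.linalg.svd(d)[2][2]
A=[nrm(n) for n in R]; N=np.array([a[1] for a in A]); N*=np.sign(N[:,:1]); h=np.array([n@a[0] for n,a in zip(N,A)])
for ks in ([0,1],[1,3],[1,2],[0,1,2,3]):
    d=np.linalg.svd(N[ks])[2][2]; d*=np.sign(d[1]); p=np.linalg.lstsq(np.c_[N[ks]].reshape(-1,3),h[ks],rcond=None)[0]; p=p-d*(p[1]/d[1]); print('rail at y=0',p.round(4),'dir',d.round(4),'slope',np.arcsin(d[2]).round(4),'yaw',np.arctan2(-d[0],d[1]).round(4))
print('corners',plane(C['w1'],[(214.8,203.3),(281,203.6),(220.5,211.4),(273.5,211.4)],.011).round(4))
print('collar',plane(C['w1'],[(239.5,254)],.169).round(4))
E
python3 meas.py
```

```text
short w1 [244.7 137. ] 214 [27.7  7.9]
short w2 [174.7 105.9] 297 [31.2  9.9]
[[4.433e-01 3.554e-01 1.146e-01 1.000e-04]]
w1 len [0.0112 0.0389] mid [0.4438 0.3559] dir y deg -52.3
w2 len [0.014  0.0413] mid [0.4453 0.3556] dir y deg -51.0
long w1 [284.3 209.1] 105633 [383. 511.]
long w2 [307.8 159. ] 198 [28.8  6.9]
[[0.5079 0.3913 0.5834 0.1054]]
w1 len [0.6782 0.6778] mid [0.4638 0.2121] dir y deg 2.3
w2 len [0.0098 0.0429] mid [0.6362 0.2879] dir y deg -56.2
w1 rail px u= [8.20000e-02 2.15823e+02] 62 78
w2 rail px u= [6.60000e-02 1.56038e+02] 82 125
w3 rail px u= [3.80000e-02 2.45541e+02] 111 140
w4 rail px u= [4.60000e-02 2.13744e+02] 125 230
rail at y=0 [0.4607 0.     0.2112] dir [-0.1239  0.91   -0.3956] slope -0.4067 yaw 0.1353
rail at y=0 [0.4497 0.     0.1727] dir [-0.0806  0.967  -0.2418] slope -0.2442 yaw 0.0832
rail at y=0 [0.4526 0.     0.1827] dir [-0.0749  0.9722 -0.2216] slope -0.2235 yaw 0.0769
rail at y=0 [0.4541 0.     0.1877] dir [-0.0894  0.9621 -0.2577] slope -0.2607 yaw 0.0926
corners [[0.3869 0.2171 0.011 ]
 [0.5115 0.2216 0.011 ]
 [0.3977 0.2013 0.011 ]
 [0.4982 0.2054 0.011 ]]
collar [[0.4425 0.1963 0.169 ]]
```

Short block: (0.4445, 0.3557) at height about 0.115, x-axis turned about 38°. Long block: about (0.636, 0.288), turned about 34°. The plate corners are 124.7 mm apart (nominal 126), which puts the stand origin at about (0.450, 0.004) with a turn of 0.036. The rail fits are poor and I'll redo them. Now I'll go above the gate and check it with the scene and top cameras.

Emit:
move_arm(moves=[[-10,-50,0,-0.005],[-20,-100,-40,-0.005],[-32,-151,-80,-0.005],[-32,-151,-115,-0.005],[-32,-151,-115,-0.005],[-32,-151,-115,-0.005]], gripper=0)

```text
clock: 4.15
position: [0.4614, -0.1559, 0.3016]
tool_rot: [3.14, -0.0, 1.605]
force: [0.2, 0.2, -0.1]
grip_width: 0.0
finger_force: 0.0
```

```bash
python3 - <<'E'
from h import *
import pickle
s=grab_frame('scene'); t=grab_frame('top'); w=grab_frame('wrist'); st=monitor.observe(); print(st['position'],st['clock'])
cv2.imwrite('pics/s5.png',s);cv2.imwrite('pics/t5.png',t)
cs=cam('scene')
def stand(l,O=(.450,.0042),a=.036): 
    l=np.array(l,float).reshape(-1,3); return np.c_[l[:,0]*np.cos(a)-l[:,1]*np.sin(a)+O[0], l[:,0]*np.sin(a)+l[:,1]*np.cos(a)+O[1], l[:,2]]
L=[(0,199,.150*1e3+19.97),(0,-199,130.03),(60,-160,164),(60-87,-160,164+81),(60,150,171),(60,-182,178)]
pt=proj(cs,stand(np.array(L)/1000)); print(pt.round(1))
u,v=pt.mean(0).astype(int); u0,v0=u-64,v-60
print(u0,v0)
a=s[v0:v0+120,u0:u0+128].copy(); a=cv2.resize(a,None,fx=4.6875,fy=4.6875,interpolation=cv2.INTER_CUBIC)
for p in pt: cv2.circle(a,tuple(int(x) for x in (p-(u0,v0)+.5)*4.6875),4,(0,0,255),1)
t=cv2.resize(t[190:250,340:384],(200,273),interpolation=cv2.INTER_CUBIC)
cv2.imwrite('pics/D.png',a)
E
```

```text
[ 0.46122755 -0.15626309  0.30155222] 4.3
[[261.3 203.8]
 [307.9 160.2]
 [288.8 152.4]
 [314.2 135.7]
 [249.9 190.7]
 [291.3 146.4]]
221 104
```

View pics/D.png

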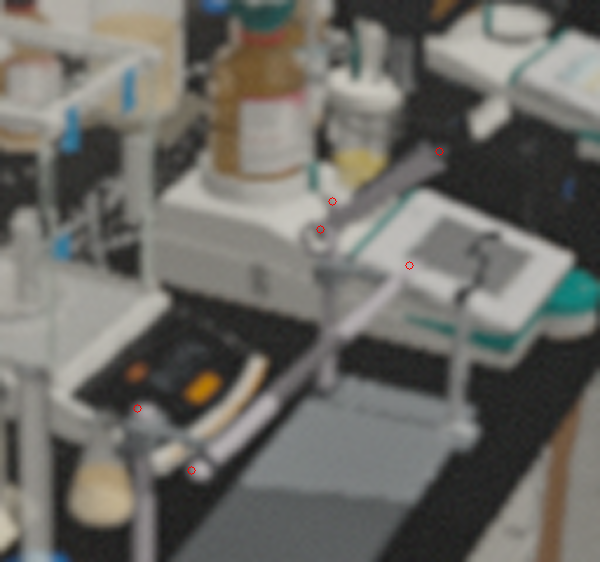

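The overlay matches: gate pivot at about (320,232), gate end at about (440,155), rail ends at about (192,470) and (408,270). But the fingers, which I expected just above the gate, don't show, so I'll check that.

```bash
python3 - <<'E'
from h import *
st=monitor.observe(); cs=cam('scene'); ct=cam('top'); p=st['position']
X=[p-[0,0,.014],p,p+[0,0,.1]]
print(proj(cs,X).round(1),proj(ct,X).round(1))
s=cv2.imread('pics/s5.png'); t=cv2.imread('pics/t5.png')
cv2.imwrite('pics/E.png',np.hstack([cv2.resize(s,(400,300)),cv2.resize(t,(400,300))]))
E
```

```text
[[306.  122.1]
 [306.3 118.1]
 [308.4  88.9]] [[373.5 200.9]
 [375.4 200.1]
 [390.7 193.2]]
```

View pics/E.png

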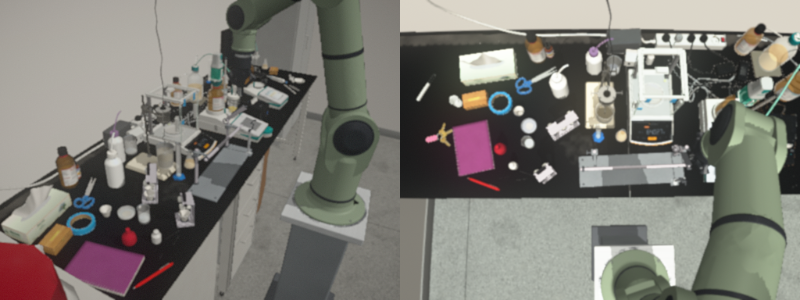

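Emit:
move_arm(moves=[[0,0,-25,0],[0,0,-50,0],[0,0,-60,0],[0,0,-70,0],[0,0,-80,0],[0,0,-90,0],[0,0,-100,0],[0,0,-105,0],[0,0,-105,0]])

```text
clock: 5.42
position: [0.4602, -0.157, 0.1948]
tool_rot: [-3.141, -0.0, 1.603]
force: [-1.4, -0.2, 3.9]
grip_width: -0.0
finger_force: 1.8
```

```bash
python3 - <<'E'
from h import *
s=grab_frame('scene'); p=monitor.observe(); cv2.imwrite('pics/s6.png',s); print(p['position'],p['force'])
d=cv2.absdiff(s,cv2.imread('pics/s5.png')).max(2)
m=cv2.morphologyEx((d>40).astype(np.uint8),cv2.MORPH_OPEN,np.ones((2,2)))
n,_,S,_=cv2.connectedComponentsWithStats(m); print(S[1:][S[1:,4]>15]); print(proj(cam('scene'),[p['position']-[0,0,.014]]))
E
```

```text
[ 0.46026808 -0.15698711  0.19502644] [-1.40554603 -0.03850651  4.633224  ]
[[ 290    0   24   37  688]
 [ 381    0   41  144 2176]
 [ 414    0   32   67 1147]
 [ 314   11   60   55  844]
 [ 323   40    7    4   22]
 [ 322   59   18   15   64]
 [ 299   60   10    6   36]
 [ 442   63    7    6   24]
 [ 433   62   34   17  214]
 [ 414   70    9    4   25]
 [ 299   74   26   27  553]
 [ 303  104   12    4   31]
 [ 291  109   19   32  338]
 [ 312  110    9   11   68]
 [ 451  132   19   10   49]
 [ 306  136   10    9   52]
 [ 297  143    6    7   31]
 [ 295  146   19   13  124]
 [ 425  159   13   17   48]]
[[304.1707821  150.98776252]]
```

The force is about 4.6 N and the gate is moving as expected. I'll press on to the stop.

Emit:
move_arm(moves=[[0,0,-4,0],[0,0,-7,0],[0,0,-9,0],[0,0,-9,0]])

```text
clock: 5.98
position: [0.4604, -0.1571, 0.1875]
tool_rot: [3.141, -0.001, 1.602]
force: [-11.8, 3.9, 36.8]
grip_width: 0.0001
finger_force: 18.9
```

The tip sits at about 173.5 mm with 37 N, so the gate is on its stop. Lifting away.

Emit:
move_arm(moves=[[0,0,10,0],[0,0,40,0],[0,0,90,0],[0,0,90,0],[0,0,90,0]])

```text
clock: 6.6
position: [0.4603, -0.1566, 0.276]
tool_rot: [3.142, -0.0, 1.603]
force: [-0.0, -0.4, -0.4]
grip_width: -0.0002
finger_force: 0.0
```

```bash
python3 - <<'E'
from h import *
s=grab_frame('scene'); p=monitor.observe(); cv2.imwrite('pics/s7.png',s); print(p['position'],p['force'],p['clock'])
a=s[104:224,221:349]
cv2.imwrite('pics/F.png',cv2.resize(a,None,fx=4.6875,fy=4.6875,interpolation=cv2.INTER_CUBIC))
E
sed -i 's/^R={/"""R={/; s/^print(.corners/"""\nprint("corners/;' meas.py; sed -n '/^"""$/,$p' meas.py
```

```text
[ 0.46013296 -0.15664802  0.27566293] [ 0.34466945 -0.45748843  0.20835777] 6.65
"""
print("corners',plane(C['w1'],[(214.8,203.3),(281,203.6),(220.5,211.4),(273.5,211.4)],.011).round(4))
print('collar',plane(C['w1'],[(239.5,254)],.169).round(4))
```

View pics/F.png

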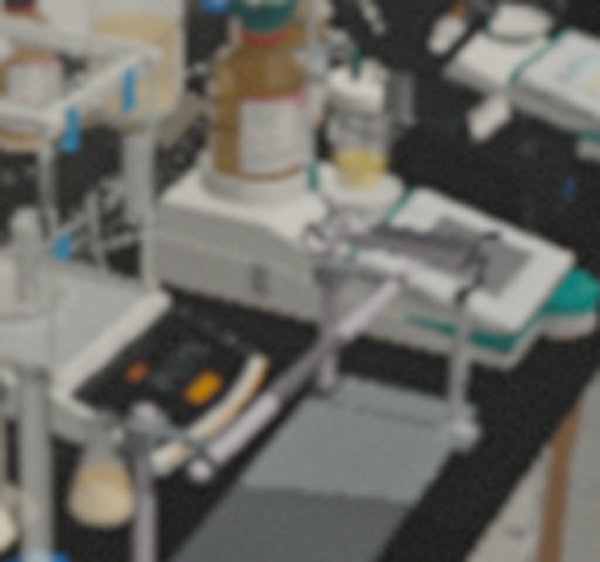

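The picture shows the bar level from the pivot at (330,235) to the catch at (480,240), so the gate is down and held. Next I'll go over the long carrier.

Emit:
move_arm(moves=[[0,40,60,0],[0,100,110,0.1],[10,160,130,0.2],[20,220,130,0.3],[40,280,120,0.4],[80,330,110,0.48],[120,370,90,0.54],[160,410,60,0.56],[176,445,30,0.56],[176,445,-20,0.56],[176,445,-20,0.56],[176,445,-20,0.56]], gripper=1)

```text
clock: 8.15
position: [0.637, 0.2874, 0.2581]
tool_rot: [3.14, 0.0, 2.162]
force: [-0.2, -0.2, 0.2]
grip_width: 0.0854
finger_force: 0.0
```

```bash
python3 snap.py w5; cat > blk.py <<'E'
from h import *
import pickle,sys
# dark block nearest the expected point in wrist picture n
n=sys.argv[1]; guess=[float(x) for x in sys.argv[2:4]]
c=cam('wrist',pickle.load(open(n+'.pkl','rb'))); g=cv2.cvtColor(cv2.imread(f'pics/{n}.png'),cv2.COLOR_BGR2GRAY)
uv=proj(c,[[*guess,.125]])[0]; print('expected px',uv.round(1))
m=(g<80).astype(np.uint8); _,L,S,Ce=cv2.connectedComponentsWithStats(m,connectivity=4)
ok=[i for i in range(1,len(S)) if 150<S[i,4]<6000]; i=min(ok,key=lambda i:np.linalg.norm(Ce[i]-uv))
p=np.argwhere(L==i)[:,::-1].astype(np.float32); r=cv2.minAreaRect(p); b=cv2.boxPoints(r); print('px',Ce[i].round(1),S[i],np.round(r[1],1))
q=plane(c,b,.128)[:,:2]; e=[q[1]-q[0],q[2]-q[1]]; l=max(e,key=np.linalg.norm); l=l*np.sign(l[1])
print('sizes',np.linalg.norm(e,axis=1).round(4),'mid',q.mean(0).round(4),'carrier turn',(np.arctan2(l[1],l[0])-np.pi/2).round(3))
E
python3 blk.py w5 .636 .288
```

```text
[0.637  0.2874 0.2581] [3.1405e+00 5.0000e-04 2.1618e+00] 8.15
expected px [255.6 186.9]
px [256.  186.2] [251 162  11  49 527] [48. 10.]
sizes [0.0083 0.0424] mid [0.6356 0.2892] carrier turn 0.595
```

```bash
python3 - <<'E'
from h import *
import pickle
C=lambda n:cam('wrist',pickle.load(open(n+'.pkl','rb')))
print(tri(C('w2'),[(307.8,159)],C('w5'),[(256,186.2)]).round(4))
E
```

```text
[[6.372e-01 2.866e-01 1.159e-01 2.000e-04]]
```

Emit:
move_arm(moves=[[-1,1,-40,0],[-1,1,-80,0],[-1,1,-110,0],[-1,1,-130,0],[-1,1,-142,0],[-1,1,-142,0]])

```text
clock: 8.95
position: [0.6356, 0.2891, 0.1146]
tool_rot: [3.141, -0.0, 2.163]
force: [0.6, -0.3, 0.3]
grip_width: 0.0855
finger_force: 0.0
```

Emit:
move_arm(moves=[[0,0,0,0],[0,0,0,0],[0,0,0,0],[0,0,0,0],[0,0,0,0],[0,0,0,0]], gripper=0, newtons=50)

```text
clock: 9.7
position: [0.6354, 0.2891, 0.1145]
tool_rot: [3.142, -0.0, 2.163]
force: [-2.7, -1.0, 3.9]
grip_width: 0.0092
finger_force: 49.9
```

Grip width is 9.2 mm, so the block is held. The measured block height of 0.116 agrees with the text. Lifting and carrying to the free side of the rail.

Emit:
move_arm(moves=[[0,0,5,0],[0,0,20,0],[0,0,60,0],[0,0,110,0],[0,0,160,0],[0,0,200,0],[-20,-5,220,-0.05],[-50,-15,220,-0.13],[-85,-25,220,-0.22],[-125,-35,220,-0.31],[-165,-45,220,-0.41],[-205,-60,220,-0.5]])

```text
clock: 11.2
position: [0.4291, 0.2287, 0.3349]
tool_rot: [3.141, -0.001, 1.66]
force: [-0.2, 0.7, -3.3]
grip_width: 0.0089
finger_force: 49.3
```

Emit:
move_arm(moves=[[-20,-25,0,-0.04],[-35,-60,0,-0.057],[-35,-95,0,-0.057],[-35,-120,0,-0.057],[-35,-120,0,-0.057],[-35,-120,0,-0.057],[-35,-120,0,-0.057]])

```text
clock: 12.08
position: [0.3954, 0.1097, 0.3344]
tool_rot: [3.142, -0.0, 1.607]
force: [-0.8, -0.5, -4.9]
grip_width: 0.009
finger_force: 49.4
```

```bash
python3 - <<'E'
from h import *
import pickle
n='w6'
s=monitor.observe(); im=grab_frame('wrist'); t=grab_frame('top'); sc=grab_frame('scene')
cv2.imwrite('pics/w6.png',im);cv2.imwrite('pics/t6.png',t);cv2.imwrite('pics/s6b.png',sc); print(s['position'],s['tool_rot'],s['force'],s['moment'],s['grip_width'])
E
```

```text
[0.39540227 0.10966182 0.33442035] [ 3.14152410e+00 -1.22667814e-04  1.60659635e+00] [-0.83534692 -0.54048098 -4.93194358] [0.06731133 0.0619558  0.01065165] 0.009014577378484412
```

Emit:
move_arm(moves=[[0,0,-40,0],[0,0,-80,0],[0,0,-105,0],[0,0,-111,0],[0,0,-111,0],[0,0,-111,0]])

```text
clock: 12.98
position: [0.3959, 0.1094, 0.2242]
tool_rot: [3.14, -0.001, 1.606]
force: [-0.0, 0.6, -3.9]
grip_width: 0.0093
finger_force: 49.4
```

Emit:
move_arm(moves=[[10,0,0,0],[20,0,0,0],[30,0,0,0],[40,0,0,0],[47,0,0,0],[51,0,0,0],[51,0,0,0],[51,0,0,0]])

```text
clock: 13.98
position: [0.4462, 0.1091, 0.2233]
tool_rot: [-3.141, -0.0, 1.606]
force: [0.7, 0.2, -3.0]
grip_width: 0.0089
finger_force: 49.4
```

No contact on the way in. Lowering gently.

Emit:
move_arm(moves=[[0,0,-4,0],[0,0,-7,0],[0,0,-9,0],[0,0,-11,0],[0,0,-11,0]])

```text
clock: 14.6
position: [0.4467, 0.109, 0.2126]
tool_rot: [3.141, -0.0, 1.605]
force: [-1.7, -1.4, 6.7]
grip_width: 0.009
finger_force: 51.4
```

```bash
python3 - <<'E'
from h import *
w=grab_frame('wrist');t=grab_frame('scene')
a=cv2.resize(w[150:384,100:412],(400,300),interpolation=cv2.INTER_CUBIC)
b=cv2.resize(t[130:250,190:350],(400,300),interpolation=cv2.INTER_CUBIC)
cv2.imwrite('pics/G.png',np.hstack([a,b])); s=monitor.observe(); print(s['force'],s['moment'],s['position'])
E
```

```text
[-1.76502076 -1.3932755   6.26687622] [0.1005003  0.60841341 0.10207074] [0.44663722 0.10903126 0.21263235]
```

View pics/G.png

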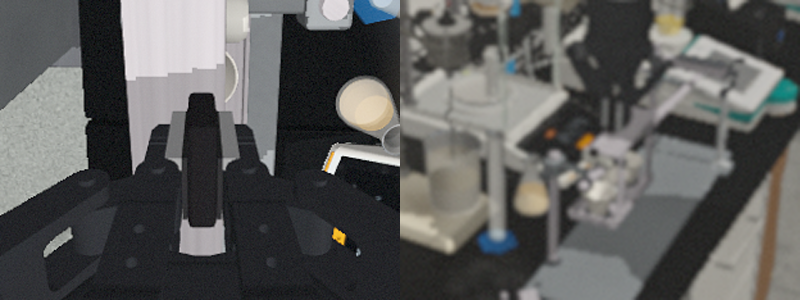

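The uphill roller bears on the rail at the expected height, and the picture shows the rollers over the rail with the straps on the near side. I'll lower the rest of the way with a softer grip, then let go.

Emit:
move_arm(moves=[[0,0,-1,0],[0,0,-2,0],[0,0,-3,0],[0,0,-3,0]], newtons=20)

```text
clock: 15.2
position: [0.4461, 0.109, 0.2095]
tool_rot: [-3.141, -0.0, 1.606]
force: [-6.1, -0.9, 10.4]
grip_width: 0.0089
finger_force: 52.4
```

Emit:
move_arm(moves=[[-1,0,0,0],[-1,0,0,0]], gripper=0, newtons=20)

```text
clock: 15.45
position: [0.4456, 0.1091, 0.2097]
tool_rot: [3.141, -0.0, 1.606]
force: [-3.1, -2.2, 7.2]
grip_width: 0.0094
finger_force: 51.9
```

Emit:
move_arm(moves=[[0,0,0,0],[0,0,0,0],[0,0,0,0],[0,0,0,0],[0,0,20,0],[0,0,60,0],[0,0,110,0],[0,0,110,0]], gripper=1)

```text
clock: 16.45
position: [0.4466, 0.1094, 0.3221]
tool_rot: [3.137, -0.003, 1.606]
force: [-0.7, -0.4, -0.0]
grip_width: 0.0851
finger_force: 0.0
```

```bash
cat > loc.py <<'E'
from h import *
# find the pale flange/black block of a hung carrier along the rail in the scene view, by difference from the empty-rail picture s7
import sys
s=grab_frame('scene'); cv2.imwrite(f'pics/{sys.argv[1]}.png',s); d=cv2.absdiff(cv2.GaussianBlur(s,(3,3),0),cv2.GaussianBlur(cv2.imread('pics/s7.png'),(3,3),0)).max(2)
cs=cam('scene'); a=.036; p=monitor.observe(); print(p['clock'],p['position'].round(4))
row=[]
for y in np.arange(-.2,.2,.01):   # line 50 mm under the axis (tray/crucible height) and on -x side
    pts=np.array([[x, y, .15+.1*y+z] for x in(-.02,-.01,0,.01,.02) for z in(-.06,-.05,-.04)])
    W=np.c_[pts[:,0]*np.cos(a)-pts[:,1]*np.sin(a)+.450,pts[:,0]*np.sin(a)+pts[:,1]*np.cos(a)+.0042,pts[:,2]]
    u=proj(cs,W).round().astype(int); row.append(int(d[u[:,1],u[:,0]].mean()))
print([(int(round(y*1000)),r) for y,r in zip(np.arange(-.2,.2,.01),row)])
E
python3 loc.py s8
```

```text
16.5 [0.4458 0.1094 0.3203]
[(-200, 2), (-190, 2), (-180, 2), (-170, 2), (-160, 2), (-150, 2), (-140, 5), (-130, 8), (-120, 8), (-110, 9), (-100, 8), (-90, 9), (-80, 6), (-70, 5), (-60, 5), (-50, 6), (-40, 11), (-30, 19), (-20, 26), (-10, 27), (0, 29), (10, 29), (20, 34), (30, 36), (40, 40), (50, 40), (60, 43), (70, 48), (80, 47), (90, 49), (100, 53), (110, 53), (120, 48), (130, 49), (140, 51), (150, 43), (160, 30), (170, 21), (180, 10), (190, 3)]
```

Emit:
move_arm(moves=[[0,0,0,0],[0,0,0,0],[0,0,0,0],[0,0,0,0]])

```text
clock: 17.0
position: [0.4453, 0.109, 0.319]
tool_rot: [-3.141, 0.0, 1.606]
force: [0.1, 0.0, -0.7]
grip_width: 0.0855
finger_force: 0.0
```

```bash
cat > rl.py <<'E'
from h import *
import pickle,sys
# dark block of a hung carrier (top about 62 mm above the axis) in a wrist picture: its y along the rail
n=sys.argv[1]; s=monitor.observe(); im=grab_frame('wrist'); cv2.imwrite(f'pics/{n}.png',im); pickle.dump(s,open(n+'.pkl','wb')); c=cam('wrist',s); a=.036
g=cv2.cvtColor(im,cv2.COLOR_BGR2GRAY); m=(g<80).astype(np.uint8); _,L,S,Ce=cv2.connectedComponentsWithStats(m,connectivity=4)
print('clock',s['clock'])
for i in range(1,len(S)):
    if not 60<S[i,4]<4000: continue
    for z in(.19,.21):
        q=plane(c,[Ce[i]],z)[0]-[.450,.0042,0]; X=np.cos(a)*q[0]+np.sin(a)*q[1]; Y=-np.sin(a)*q[0]+np.cos(a)*q[1]
        if abs(X)<.03 and abs(Y)<.2 : print(Ce[i].round(1),S[i],'z',z,'stand x,y',X.round(4),Y.round(4))
E
python3 rl.py w8; python3 loc.py s9
```

```text
clock 17.0
[255.  188.2] [249 184  13  10 112] z 0.19 stand x,y -0.0022 0.1064
[255.  188.2] [249 184  13  10 112] z 0.21 stand x,y -0.002 0.112
[254.6 263.8] [249 236  13  56 635] z 0.19 stand x,y -0.0027 0.0343
[254.6 263.8] [249 236  13  56 635] z 0.21 stand x,y -0.0025 0.0456
17.1 [0.4454 0.109  0.3192]
[(-200, 3), (-190, 2), (-180, 3), (-170, 5), (-160, 7), (-150, 10), (-140, 11), (-130, 13), (-120, 14), (-110, 14), (-100, 12), (-90, 10), (-80, 8), (-70, 11), (-60, 13), (-50, 17), (-40, 20), (-30, 27), (-20, 30), (-10, 29), (0, 32), (10, 34), (20, 40), (30, 42), (40, 40), (50, 41), (60, 42), (70, 44), (80, 35), (90, 30), (100, 36), (110, 39), (120, 35), (130, 29), (140, 24), (150, 12), (160, 5), (170, 2), (180, 2), (190, 2)]
```

The block, at about (254,264) px, is now at rail y of about +45 mm and rolling down freely. Meanwhile I'll go to the short carrier.

Emit:
move_arm(moves=[[0,40,0,0.12],[0,90,0,0.28],[0,140,0,0.44],[0,190,-20,0.58],[-1,230,-40,0.634],[-1,247,-62,0.634],[-1,247,-62,0.634],[-1,247,-62,0.634],[-1,247,-62,0.634]], gripper=1)

```text
clock: 18.23
position: [0.445, 0.3554, 0.2584]
tool_rot: [3.14, -0.0, 2.239]
force: [0.2, -0.1, 0.3]
grip_width: 0.0856
finger_force: 0.0
```

```bash
python3 snap.py w9; python3 blk.py w9 .4445 .3557; python3 loc.py s10
```

```text
[0.445  0.3554 0.2584] [ 3.1402e+00 -1.0000e-04  2.2386e+00] 18.225
expected px [256.  187.4]
px [254.1 184. ] [249 160  11  49 518] [48. 10.]
sizes [0.0083 0.0423] mid [0.4411 0.3574] carrier turn 0.67
18.325 [0.4447 0.3557 0.2581]
[(-200, 10), (-190, 9), (-180, 13), (-170, 16), (-160, 18), (-150, 24), (-140, 30), (-130, 38), (-120, 49), (-110, 55), (-100, 55), (-90, 53), (-80, 57), (-70, 56), (-60, 55), (-50, 60), (-40, 63), (-30, 64), (-20, 59), (-10, 52), (0, 43), (10, 37), (20, 35), (30, 29), (40, 27), (50, 26), (60, 23), (70, 22), (80, 18), (90, 14), (100, 10), (110, 8), (120, 7), (130, 6), (140, 4), (150, 4), (160, 4), (170, 4), (180, 4), (190, 3)]
```

Emit:
move_arm(moves=[[-3,2,-40,0],[-3,2,-80,0],[-3,2,-110,0],[-3,2,-130,0],[-3,2,-143,0],[-3,2,-143,0],[-3,2,-143,0]])

```text
clock: 19.2
position: [0.4418, 0.3583, 0.1151]
tool_rot: [3.14, -0.0, 2.24]
force: [-0.7, 0.7, -0.2]
grip_width: 0.0852
finger_force: 0.0
```

Emit:
move_arm(moves=[[0,0,0,0],[0,0,0,0],[0,0,0,0],[0,0,0,0],[0,0,0,0],[0,0,0,0]], gripper=0, newtons=40)

```text
clock: 19.95
position: [0.4413, 0.358, 0.1143]
tool_rot: [-3.141, -0.0, 2.24]
force: [-1.2, -1.2, 3.7]
grip_width: 0.0095
finger_force: 41.0
```

```bash
python3 loc.py s11
```

```text
20.0 [0.4413 0.358  0.1143]
[(-200, 11), (-190, 16), (-180, 28), (-170, 45), (-160, 61), (-150, 80), (-140, 100), (-130, 112), (-120, 123), (-110, 123), (-100, 113), (-90, 100), (-80, 85), (-70, 70), (-60, 59), (-50, 47), (-40, 38), (-30, 28), (-20, 22), (-10, 20), (0, 16), (10, 18), (20, 19), (30, 19), (40, 22), (50, 22), (60, 20), (70, 19), (80, 21), (90, 19), (100, 14), (110, 11), (120, 7), (130, 5), (140, 4), (150, 3), (160, 3), (170, 2), (180, 3), (190, 3)]
```

The long carrier now lies at the low end. Carrying the short carrier to the free side of the high end.

Emit:
move_arm(moves=[[0,0,5,0],[0,0,20,0],[0,0,60,0],[0,0,110,0],[0,0,160,0],[0,0,200,0],[-10,-15,220,-0.08],[-20,-45,220,-0.2],[-35,-85,220,-0.33],[-47,-125,220,-0.46],[-47,-165,220,-0.58],[-47,-200,220,-0.634]])

```text
clock: 21.5
position: [0.3943, 0.1564, 0.335]
tool_rot: [3.141, -0.001, 1.604]
force: [0.6, -0.2, -2.2]
grip_width: 0.0093
finger_force: 40.3
```

Emit:
move_arm(moves=[[0,-25,0,0],[0,-39,0,0],[0,-39,0,0],[0,-39,0,0],[0,-39,-40,0],[0,-39,-80,0],[0,-39,-105,0],[0,-39,-111,0],[0,-39,-111,0],[0,-39,-111,0]])

```text
clock: 22.75
position: [0.3949, 0.1195, 0.2241]
tool_rot: [3.14, -0.001, 1.606]
force: [0.5, 0.1, -2.4]
grip_width: 0.0094
finger_force: 40.2
```

```bash
python3 rl.py w12; python3 loc.py s12; python3 -c "
from h import *
s=monitor.observe();print(s['position'],s['tool_rot'],s['force'])"
```

```text
clock 22.75
[372.4 156.5] [364 149  24  12 152] z 0.19 stand x,y 0.0101 0.1629
[372.4 156.5] [364 149  24  12 152] z 0.21 stand x,y 0.0027 0.1665
22.85 [0.3948 0.1194 0.224 ]
[(-200, 20), (-190, 27), (-180, 34), (-170, 52), (-160, 61), (-150, 71), (-140, 79), (-130, 80), (-120, 77), (-110, 66), (-100, 50), (-90, 50), (-80, 50), (-70, 45), (-60, 44), (-50, 41), (-40, 38), (-30, 43), (-20, 40), (-10, 30), (0, 26), (10, 21), (20, 22), (30, 24), (40, 27), (50, 27), (60, 23), (70, 19), (80, 16), (90, 15), (100, 12), (110, 12), (120, 11), (130, 9), (140, 4), (150, 3), (160, 3), (170, 2), (180, 3), (190, 2)]
[0.3947557  0.11940097 0.22400437] [ 3.14051160e+00 -9.52529114e-04  1.60603818e+00] [ 1.13057414 -0.17606134 -2.53701509]
```

Emit:
move_arm(moves=[[10,0,0,0],[20,0,0,0],[30,0,0,0],[40,0,0,0],[46,0,0,0],[50,0,0,0],[50,0,0,0],[50,0,0,0]])

```text
clock: 23.85
position: [0.4442, 0.1191, 0.2233]
tool_rot: [-3.141, -0.0, 1.606]
force: [0.8, 0.7, -2.0]
grip_width: 0.0098
finger_force: 40.2
```

```bash
python3 - <<'E'
from h import *
s=monitor.observe(); w=grab_frame('scene'); print(s['position'],s['force'])
o=cv2.imread('pics/s12.png'); e=cv2.imread('pics/s7.png'); cs=cam('scene'); a=.036
for y in np.arange(-.18,.08,.02):   # flange top, straps side, 30 mm above the axis
    pts=np.array([[x,y+dy,.15+.1*y+z] for x in(-.028,-.02,-.01) for z in(.028,.032) for dy in(-.005,.005)])
    W=np.c_[pts[:,0]*np.cos(a)-pts[:,1]*np.sin(a)+.45,pts[:,0]*np.sin(a)+pts[:,1]*np.cos(a)+.0042,pts[:,2]]
    u=proj(cs,W).round().astype(int); f=lambda p,q:int(cv2.absdiff(p,q).max(2)[u[:,1],u[:,0]].mean())
    print(round(y*1000),'now-empty',f(w,e),'now-before',f(w,o))
E
```

```text
[0.44417217 0.11908833 0.22329351] [ 0.84339528  0.70490722 -1.99366675]
-180 now-empty 5 now-before 24
-160 now-empty 19 now-before 65
-140 now-empty 29 now-before 94
-120 now-empty 9 now-before 73
-100 now-empty 31 now-before 51
-80 now-empty 34 now-before 53
-60 now-empty 25 now-before 90
-40 now-empty 18 now-before 123
-20 now-empty 17 now-before 97
0 now-empty 18 now-before 83
20 now-empty 23 now-before 55
40 now-empty 55 now-before 72
60 now-empty 52 now-before 69
```

I can't judge the long carrier reliably from the scene view with the arm there. I'll check from the top camera, using flange brightness along the rail.

```bash
cat > topc.py <<'E'
from h import *
import sys
t=grab_frame('top'); cv2.imwrite(f'pics/{sys.argv[1]}.png',t); e=cv2.imread('pics/top0.png'); c=cam('top'); a=.036; out=[]
for y in np.arange(-.19,.19,.01):
    pts=np.array([[x,y,.15+.1*y+.032] for x in(-.026,-.022,-.018,-.014)])   # flange top, strap side of the block
    W=np.c_[pts[:,0]*np.cos(a)-pts[:,1]*np.sin(a)+.45,pts[:,0]*np.sin(a)+pts[:,1]*np.cos(a)+.0042,pts[:,2]]
    u=proj(c,W).round().astype(int); out.append((int(round(y*1000)),t[u[:,1],u[:,0]].mean(0).astype(int).tolist(),e[u[:,1],u[:,0]].mean(0).astype(int).tolist()))
print(monitor.observe()['clock']); print(*out,sep='\n')
E
python3 topc.py t13
```

```text
23.95
(-190, [50, 51, 50], [93, 92, 92])
(-180, [59, 60, 59], [59, 59, 58])
(-170, [115, 114, 111], [88, 89, 87])
(-160, [114, 113, 111], [172, 174, 168])
(-150, [219, 219, 225], [167, 169, 164])
(-140, [230, 230, 235], [174, 176, 171])
(-130, [230, 230, 236], [145, 147, 142])
(-120, [230, 230, 235], [167, 168, 164])
(-110, [230, 230, 235], [167, 169, 164])
(-100, [230, 231, 236], [167, 168, 163])
(-90, [230, 231, 235], [167, 168, 163])
(-80, [230, 230, 235], [167, 169, 164])
(-70, [230, 230, 235], [168, 170, 165])
(-60, [230, 230, 235], [168, 170, 166])
(-50, [230, 231, 236], [165, 167, 162])
(-40, [230, 231, 236], [162, 164, 159])
(-30, [220, 223, 228], [126, 128, 124])
(-20, [147, 161, 162], [124, 126, 122])
(-10, [88, 104, 96], [129, 130, 126])
(0, [95, 114, 105], [130, 131, 128])
(10, [99, 119, 109], [132, 133, 130])
(20, [102, 123, 112], [134, 135, 133])
(30, [104, 126, 114], [126, 127, 123])
(40, [106, 127, 116], [126, 128, 124])
(50, [106, 129, 117], [125, 125, 122])
(60, [107, 129, 118], [123, 123, 119])
(70, [106, 128, 117], [123, 124, 120])
(80, [106, 128, 117], [122, 123, 119])
(90, [104, 126, 115], [121, 123, 119])
(100, [103, 124, 113], [121, 122, 119])
(110, [101, 121, 111], [119, 121, 116])
(120, [97, 118, 108], [119, 120, 117])
(130, [94, 114, 104], [119, 119, 116])
(140, [90, 109, 99], [148, 149, 145])
(150, [84, 101, 92], [165, 167, 161])
(160, [103, 124, 113], [166, 167, 162])
(170, [132, 137, 131], [167, 168, 164])
(180, [179, 181, 177], [164, 166, 161])
```

From the top, the flange is pale from y −153 to about −25 mm with the dark gate bar just below it. That puts its middle near −88 mm, so the long carrier rests at the gate. Lowering the short one.

Emit:
move_arm(moves=[[0,0,-4,0],[0,0,-8,0],[0,0,-11,0],[0,0,-13,0],[0,0,-14,0],[0,0,-14,0]])

```text
clock: 24.7
position: [0.4449, 0.1189, 0.2103]
tool_rot: [3.141, -0.001, 1.605]
force: [-6.8, -4.0, 30.2]
grip_width: 0.0094
finger_force: 45.3
```

Emit:
move_arm(moves=[[0,0,1,0],[-0.5,0,2,0],[-0.5,0,2,0]])

```text
clock: 25.08
position: [0.4439, 0.1191, 0.2113]
tool_rot: [3.141, -0.0, 1.606]
force: [-0.4, -0.8, 0.2]
grip_width: 0.009
finger_force: 40.6
```

Emit:
move_arm(moves=[[0,0,0,0],[0,0,0,0],[0,0,0,0],[0,0,0,0],[0,0,20,0],[0,0,60,0],[0,0,110,0],[0,0,110,0],[0,0,110,0]], gripper=1)

```text
clock: 26.2
position: [0.4436, 0.1192, 0.3209]
tool_rot: [-3.141, -0.0, 1.606]
force: [0.7, -0.3, -0.2]
grip_width: 0.0853
finger_force: 0.0
```

```bash
python3 rl.py w14
```

```text
clock 26.2
[256.3 237.7] [251 233  12  11 109] z 0.19 stand x,y -0.0025 0.0699
[256.3 237.7] [251 233  12  11 109] z 0.21 stand x,y -0.0024 0.0792
[255.6 280.6] [250 254  13  54 620] z 0.19 stand x,y -0.0032 0.0257
[255.6 280.6] [250 254  13  54 620] z 0.21 stand x,y -0.003 0.0384
[257.2 317.2] [252 312  11  11  98] z 0.19 stand x,y -0.0017 -0.0158
[257.2 317.2] [252 312  11  11  98] z 0.21 stand x,y -0.0017 0.0001
```

Emit:
move_arm(moves=[[0,40,40,0],[0,90,80,0],[0,140,120,0],[0,190,120,0],[0,220,120,0],[0,220,120,0],[0,220,120,0],[0,220,120,0],[0,220,120,0],[0,220,120,0],[0,220,120,0],[0,220,120,0]])

```text
clock: 27.75
position: [0.4439, 0.3391, 0.4413]
tool_rot: [3.142, -0.0, 1.606]
force: [-0.0, -0.1, 0.5]
grip_width: 0.0851
finger_force: 0.0
```

```bash
python3 topc.py t15 | cut -c1-28 | paste -sd' '
```

```text
27.8 (-190, [49, 50, 49], [93, 92 (-180, [58, 59, 57], [59, 59 (-170, [113, 112, 109], [88, (-160, [112, 111, 109], [172 (-150, [216, 217, 222], [167 (-140, [228, 228, 233], [174 (-130, [228, 228, 234], [145 (-120, [228, 228, 233], [167 (-110, [228, 228, 233], [167 (-100, [228, 228, 233], [167 (-90, [228, 228, 233], [167, (-80, [227, 228, 233], [167, (-70, [227, 228, 233], [168, (-60, [227, 228, 233], [168, (-50, [228, 228, 234], [165, (-40, [228, 229, 234], [162, (-30, [218, 221, 226], [126, (-20, [221, 224, 229], [124, (-10, [229, 230, 235], [129, (0, [229, 230, 234], [130, 1 (10, [204, 204, 211], [132,  (20, [163, 164, 170], [134,  (30, [164, 164, 170], [126,  (40, [161, 162, 168], [126,  (50, [158, 159, 164], [125,  (60, [140, 141, 145], [123,  (70, [125, 126, 123], [123,  (80, [125, 126, 122], [122,  (90, [124, 126, 123], [121,  (100, [123, 125, 121], [121, (110, [121, 123, 119], [119, (120, [162, 163, 158], [119, (130, [166, 167, 162], [119, (140, [169, 170, 165], [148, (150, [174, 176, 171], [165, (160, [176, 178, 174], [166, (170, [178, 179, 175], [167, (180, [177, 178, 175], [164,
```

Short carrier: pale from about −22 to +57 mm, middle near +17 mm, touching the long one. I'll wait and confirm nothing moves.

Emit:
move_arm(moves=[[0,0,0,0],[0,0,0,0],[0,0,0,0],[0,0,0,0],[0,0,0,0],[0,0,0,0],[0,0,0,0],[0,0,0,0]])

```text
clock: 28.8
position: [0.4439, 0.3391, 0.4413]
tool_rot: [-3.142, 0.0, 1.606]
force: [0.3, -0.1, -0.6]
grip_width: 0.0854
finger_force: 0.0
```

```bash
python3 - <<'E'
from h import *
t=grab_frame('top'); d=cv2.absdiff(t,cv2.imread('pics/t15.png')).max(2)[180:250,220:380]
print('max diff on stand',d.max(), (d>40).sum())
# bystanders: change on the bench left/behind against the start, away from carriers' places
b=cv2.absdiff(t,cv2.imread('pics/top0.png')).max(2); m=cv2.morphologyEx((b>60).astype(np.uint8),cv2.MORPH_OPEN,np.ones((3,3)))
_,_,S,_=cv2.connectedComponentsWithStats(m); print(S[1:].tolist())
if (d>40).sum()<3: print(bot.job_done())
E
```

```text
max diff on stand 4 0
[[166, 68, 12, 12, 83], [202, 92, 3, 3, 9], [199, 96, 4, 5, 18], [103, 99, 8, 7, 32], [192, 101, 22, 26, 411], [25, 107, 171, 148, 14275], [75, 121, 4, 5, 18], [80, 121, 7, 11, 62], [65, 125, 13, 11, 98], [145, 140, 5, 7, 26], [187, 142, 43, 38, 819], [155, 158, 5, 7, 31], [238, 159, 5, 6, 26], [271, 158, 3, 4, 12], [358, 193, 6, 9, 37], [289, 207, 5, 4, 17], [305, 206, 3, 3, 9], [326, 207, 4, 4, 14], [140, 209, 8, 7, 52], [174, 208, 26, 24, 346], [331, 209, 15, 4, 56], [366, 209, 5, 4, 18], [292, 211, 16, 5, 64], [312, 211, 3, 4, 12], [358, 210, 6, 4, 22], [286, 213, 4, 3, 12], [239, 215, 12, 3, 36], [300, 215, 57, 9, 365], [152, 255, 98, 124, 2638], [0, 283, 33, 22, 414], [37, 288, 98, 96, 4017], [0, 307, 7, 6, 32], [248, 320, 25, 64, 909], [69, 360, 4, 4, 15], [73, 365, 8, 7, 39], [348, 368, 3, 3, 9], [29, 373, 5, 11, 37], [73, 374, 3, 3, 9], [77, 378, 3, 3, 9]]
the job is handed in; nothing more can be done
None
```

I handed the job in at about 29 s, with the gate caught, the long carrier at rest against it at about −88 mm and the short one touching it at about +17 mm; the judge's verdict is not known, and I did not confirm each bystander's position at the end.

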